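# Hang the blue test-tile carrier on the drying rail at the red flag

### The job

Take the tile carrier with the blue tab out of the rack and hook it onto the drying rail at the end that the yellow keeper bar leaves open, lowering it gently until the rail bears it rather than dropping or forcing it. Then slide it along the rail, under the keeper bar, until its tab is level with the red flag on the base, and let go so that it hangs there freely. How high the rail is clamped changes from day to day, so feel for it, and leave the other carriers and the wares where they are.

Things in the scene. Friction and masses are not known exactly. Their poses are not given: they have to be found in the camera images.
- carrier_tab (a point): Centre of the blue tab, the carrier's topmost part: 12 mm along y, 20 mm along x, 40 mm high. Grasp it from above, fingers closing along y, and firmly: the carrier (0.15 to 0.31 kg) balances 32 mm further along x. Axes are the carrier's: z up, y across its tile plate, x from the tab towards the hook's lip.
- carrier_hook (a point): Axis of the rail when seated in the hook: 32 mm along x and 31 mm below the tab's centre. The hook is an inverted V roof, 16 mm wide along y, apex 8.5 mm above this point and top 16 mm above it; an upright closes it 12 mm towards -x, a lip 12 to 20 mm towards +x. Carrier axes.
- carrier_lip (a point): Bottom of the hook's lip, 42 mm below the tab's centre and 48 mm along x. The tile plate's top lies 28 mm below it: the rail goes in through this gap, the carrier moving along its +x, then down.
- carrier: The blue carrier, origin at the centre of its underside (under the hook, 158 mm below the tab's centre). Its wooden plate is 12 mm thick (x), 72 mm wide (y) and 88 mm high. It stands loosely in a slot of the rack: walls to 36 mm above the bench, slot 16 mm wide along x, its floor 6 mm above the bench.
- stand: Drying stand, fixed: wooden base 100 (x) by 420 (y) by 12 mm, origin at the centre of its underside; 30 mm tubes at y = -190 and +190 mm. A level steel rail, 12 mm thick, runs along y above x = 0. Its axis is clamped 155 to 215 mm above the bench: not given, feel for it; it is rigid. Hang the carrier with its axes along the stand's, tab on the rail's -x side.
- stand_open (a point): Point on the stand's base under the middle of the rail's open end (stand's y = -100 mm, nothing above the rail). Hook on within 30 mm of it along y. From stand's y = -40 to +190 mm a yellow keeper bar, 10 by 10 mm, runs over the rail, its underside 23 mm above the rail's axis: a seated hook slides under it, but cannot be put on there.
- flag: Red flag, fixed on the base's +x edge (38 mm from the rail's plane), between stand's y = +30 and +110 mm; 46 mm high, 8 mm wide, origin at the centre of its underside, axes along the stand's. The tab's centre is to end at the flag's y, within 7 mm.
- carrier_cream: Another carrier, with a cream tab, same shape and origin as carrier, standing in the rack, its top 184 mm above the bench; leave it. The three places, 90 mm apart along y, are swapped from day to day.
- carrier_moss: Another carrier, with a moss-green tab, likewise; leave it.
- glaze_jar: Clay-coloured jar, 68 mm wide, 85 mm high, origin at the centre of its underside; leave it.
- slip_jar: White jar with black lid, 60 mm wide, 100 mm high, origin at the centre of its underside; leave it.
- bisque_bowl: Pinkish bowl, 110 mm wide, 50 mm high, origin at the centre of its underside; leave it.
- water_pot: Terracotta cup, 80 mm wide, 80 mm high, origin at the centre of its underside; leave it.
- glaze_brush: Brush lying on the bench, origin at its underside; leave it.
Things that resemble listed ones, but are neither listed nor needed, are in the scene too. Leave any turquoise look-alike of the carrier alone.

How it is judged (in metres and radians):
On the way, in this order (a step that is already met when the one before it is completed fails the run):
1. The hook is on the open end of the rail and the rail bears the carrier while the fingers still hold it (contact force between carrier and stand above 0.4 N and x of carrier_tab in the frame of stand between -0.044 and -0.02 m and angle between carrier's own z axis and vertical below 0.14 rad and height (world z) of carrier_tab above 0.172 m and contact force between carrier and the fingers above 0.5 N and y of carrier_tab in the frame of stand below -0.045 m), for 0.1 s.
2. The carrier has been slid along the rail to within 7 mm of the flag (contact force between carrier and stand above 0.4 N and x of carrier_tab in the frame of stand between -0.044 and -0.02 m and angle between carrier's own z axis and vertical below 0.14 rad and height (world z) of carrier_tab above 0.172 m and y of carrier_tab in the frame of flag between -0.007 and 0.007 m), for 0.2 s.
At the end, for the whole second after the job is handed in: The blue carrier hangs freely and at rest on the rail (borne by it, upright within 8 degrees, tab on the -x side of the rail), its tab's centre within 7 mm of the flag along the rail, and nothing holds it (all of step 2 and contact force between carrier and the fingers below 0.05 N and linear speed of carrier below 0.03 m/s and angular speed of carrier below 0.3 rad/s); the robot touches nothing.
It fails at once if The carrier is forced against the stand with more than 30 N (contact force between carrier and stand above 30 N).
It fails at once if The robot presses on the stand with more than 60 N (contact force between any of the arm, the fingers and stand above 60 N).
It fails at once if Another carrier is moved by more than 30 mm (distance of any of carrier_cream, carrier_moss from where it was at the start of the episode above 0.03 m).
It fails at once if A jar, bowl, cup or brush is moved by more than 40 mm (distance of any of glaze_jar, slip_jar, bisque_bowl, water_pot, glaze_brush from where it was at the start of the episode above 0.04 m).
It also fails if it takes over 66 s, if anything falls off the work surface, if the arm or the gripper's body presses on something with over 40 N, if the wrist force passes 120 N, or if a joint passes its speed limit or range.

### The arm

A 7-joint arm with a two-finger parallel gripper is mounted at the origin on the work surface. World frame = base frame: x ahead of the robot, y to its left, z up, the work surface at z = 0. Lengths are in mm, angles in rad, forces in N, time in s.
With the tool pointing down it reaches from about 425 to 875 mm from the base axis. Payload 8.4 kg.
Tool frame: the origin (TCP) lies at the centre of the arm's flange, where the gripper is bolted on; the fingertips stand 182 mm ahead of it and the grasp point (between the pads) lies 164 mm ahead of it; z points along the fingers, y is the direction in which the jaws open and shut (so a half turn about z gives the same grasp; the last joint's range is limited). The gripper opens to 87 mm and grips with 3 to 60 N. Pads are 19 mm wide; open, the fingers measure 117 mm over their backs; the gripper's body (75 mm by 190 mm) begins 51 mm behind the grasp point.
Start: joints at [-1.246, 0.333, 0.04, 1.465, -0.013, 1.343, -0.059], TCP at [267.299, 592.473, 404.746] pointing down, gripper open.
Joint ranges: [-2.58, 2.58], [-0.38, 2.09], [-1.3, 1.39], [0.25, 2.4], [-1.5, 4.64], [0.08, 2.09], [-2.65, 2.65]. Speed limits (rad/s): [2.22, 2.22, 2.79, 2.79, 3.14, 3.14, 3.14].

### API

Orientations are given as a unit quaternion [w, x, y, z].
In Python, from workcell import get_obs, read_camera, close_job, boxes_of, masks_of, mark_of gives the robot as it stands. The module is installed in compiled form; this text tells all that it offers.
- The arm moves only by the tool send_rows, never from a script. Its argument "targets" is one flat list of numbers, 4 for each row, row after row: the shift along the tool's x, y, z in mm, then the turn about the tool's z in rad. In form: [tx, ty, tz, spin, tx, ty, tz, spin, ...]. A call has 1 to 12 rows; each row shifts and turns the commanded pose from where the row before left it, along the tool's axes as they then stand; what a row does not reach is not made up. A row lasts 1/10 s, in which the tool goes at most 50 mm and 8.59 degrees, less where a joint would pass 70% of its speed; a pose out of reach is approached as far as the arm can. A call is refused whole if a number of a shift passes 50 or a number of a turn 0.15, either way. A call with a gripper value outside its range is refused whole. "claw" is the closure in counts, from 0 (fully open) to 255 (shut), set as the call begins (left out, the last holds). The fingers move at their own pace and stop on an object; "squeeze" is the grip in N (left out, the last holds). Time passes only in rows, so rows that do not move let the fingers close. It gives the time, the measured TCP pose, the force and the opening at its end, in the units of the state.
- get_obs(): the state, without advancing time (a new reading comes with each control period).
- read_camera(name): name is "side" or "top" or "wrist"; returns a dict with "img" (400x640x3 uint8, red, green, blue), "range_z" (400x640 float32, mm along the optical axis (not along the pixel's ray), 0 where there is no reading), "fovy" (degrees; the focal length in pixels is half the picture's height over the tangent of half this angle, whatever the lens; pixels are square), "cx", "cy" (the principal point, pixels), "world_to_cam" (4x4, takes a point from world to camera coordinates). Camera axes: x right, y down, z forward; pixel columns grow to the right and rows downward; lengths in mm; the calibration is good to about 2 mm. A picture is of the moment at which its call begins.
- close_job(): hands the job in, once; it reports no verdict.
Trained networks look in the newest picture that a camera, given by its name, has taken for a name from the list of things; names that differ only in an ending like _2 or _b are one class to them, and where a whole thing is asked for, a point or a joint stands for the part that bears it (a point fixed in the world has none). Each returns a list of dicts, best first, with "confidence" (0 to 1); they miss things now and then, are a little off and sometimes report something else, mostly with a low value. They report only what shows in the picture. A call takes as long as a camera call. They do not tell look-alikes from the thing itself.
- boxes_of(camera, query): "position" ([column, row] in pixels, amid what is visible of it).
- masks_of(camera, query): "mask" (400x640 bool, what is visible of it) and "position" ([column, row] in pixels, amid what is visible of it).
- mark_of(camera, query): "position" ([column, row] in pixels: a listed point, or the origin of a listed thing).
The state is a dict: "time": time; "joint_positions": joint angles; "joint_vel": joint speeds; "tau": joint torques, N m; "ee_pos": TCP position; "tool_rot": TCP orientation; "ft_force": force on the tool from outside, world axes, zero at the start; "wrist_torque": the same for the moment, N m; "opening": finger opening in mm.
Only numpy, scipy, OpenCV 4.12 (cv2) and the standard library are available. Lean on these libraries where they do the work, as an engineer would, in place of code of your own. Each camera call takes 0.05 s, during which the arm holds its last target.

## Working session

There is one attempt and no reset: what is moved stays moved. The work goes in short steps, Python scripts to look and compute and a tool call to move; the robot and the scene stay as the last step left them, time stands still between calls to the robot, and variables do not carry over. Pictures are saved under pics/ and viewed, and the job is handed in when it is done.

Besides the shell and the picture viewer there is one more tool, called after "Emit:" by a JSON object that holds its "name" and its "arguments". send_rows: Moves the arm, as the interface text tells. Its arguments: {"type":"object","properties":{"targets":{"type":"array","items":{"type":"number"}},"claw":{"type":"number"},"squeeze":{"type":"number"}},"required":["targets"]}

```bash
mkdir -p pics; cat > h.py <<'E'
import numpy as np, cv2
from workcell import *
def cam(n,save=None):
    c=read_camera(n)
    if save: cv2.imwrite('pics/'+save,c['img'][:,:,::-1])
    return c
def pt(c,u,v,d=None,r=2):
    f=200/np.tan(np.radians(c['fovy'])/2)
    if d is None:
        p=c['range_z'][int(v)-r:int(v)+r+1,int(u)-r:int(u)+r+1]; p=p[p>0]; d=np.median(p) if p.size else np.nan
    q=np.array([(u-c['cx'])/f*d,(v-c['cy'])/f*d,d,1])
    return (np.linalg.inv(c['world_to_cam'])@q)[:3]
def cloud(c):
    f=200/np.tan(np.radians(c['fovy'])/2)
    d=c['range_z'].astype(float); v,u=np.mgrid[0:400,0:640]
    q=np.stack([(u-c['cx'])/f*d,(v-c['cy'])/f*d,d,np.ones_like(d)],-1)
    P=(q@np.linalg.inv(c['world_to_cam']).T)[...,:3]; P[d<=0]=np.nan
    return P
def proj(c,p):
    f=200/np.tan(np.radians(c['fovy'])/2)
    q=c['world_to_cam']@np.append(p,1); return q[0]/q[2]*f+c['cx'],q[1]/q[2]*f+c['cy']
E
python3 - <<'E'
from h import *
s=get_obs(); print({k:np.round(v,3) for k,v in s.items()})
names=['carrier_tab','carrier_hook','carrier','stand','stand_open','flag','carrier_cream','carrier_moss']
for n in ['top','side','wrist']:
    c=cam(n,n+'0.png'); print(n,c['fovy'],np.round(c['world_to_cam'],2).tolist())
    for q in names:
        for m in mark_of(n,q)[:3]:
            u,v=m['position']; 
            try: w=pt(c,u,v).round(0)
            except Exception as e: w=e
            print(n,q,np.round(m['position'],1),round(m['confidence'],2),w)
print(get_obs()['time'])
E
```

```text
{'time': np.float64(0.0), 'joint_positions': array([-1.246,  0.334,  0.04 ,  1.466, -0.013,  1.343, -0.058]), 'joint_vel': array([ 0.001, -0.001, -0.   , -0.   , -0.001,  0.002, -0.   ]), 'tau': array([ 0.0000e+00, -6.5636e+01,  1.3350e+00, -4.0381e+01, -6.0000e-02,
        4.5000e-02,  0.0000e+00]), 'ee_pos': array([267.23 , 592.342, 403.861]), 'tool_rot': array([-0.   ,  0.21 ,  0.978, -0.001]), 'ft_force': array([ 0.815,  0.135, -1.254]), 'wrist_torque': array([ 0.018, -0.018, -0.01 ]), 'opening': np.float64(86.716)}
top 44.66528236002559 [[-0.01, -1.0, -0.0, -19.91], [-0.99, 0.01, -0.13, 606.75], [0.13, -0.0, -0.99, 1558.82], [0.0, 0.0, 0.0, 1.0]]
top carrier_tab [370.8 244.5] 0.54 [ 460. -171.  183.]
top carrier_hook [364.3 196.1] 0.53 [ 610. -158.  143.]
top carrier_hook [368.6 229.8] 0.51 [ 507. -170.  135.]
top carrier [359.9 203.6] 0.77 [ 600. -153.   43.]
top carrier [363.9 239.6] 0.73 [ 480. -160.   86.]
top stand [253.6 225.8] 0.6 [532. 199.  12.]
top stand_open [281.7 223.4] 0.94 [539. 106.  13.]
top flag [228.7 211.9] 0.62 [579. 283.  12.]
top flag [202.8 274.8] 0.4 [37
[... 445 characters left out ...]
ook [361.6 200. ] 0.68 [ 601. -161.  135.]
side carrier [357.9 232.2] 0.76 [ 605. -155.    5.]
side carrier [332.3 256.2] 0.72 [ 479. -183.   38.]
side carrier [360.7 278.5] 0.61 [ 482. -275.   37.]
side stand [260.7 178.6] 0.83 [544. 195.  13.]
side stand_open [249.4 156.3] 0.61 [581. 302.  18.]
side flag [250.6 157. ] 0.52 [582. 297.  17.]
side flag [451.9 295. ] 0.24 [ 590. -454.   51.]
side carrier_cream [388.8 301.3] 0.94 [ 482. -361.   36.]
side carrier_cream [261.5 180.5] 0.28 [540. 186.  13.]
side carrier_moss [362.8 282.1] 0.9 [ 478. -285.   36.]
wrist 69.98750508532805 [[0.41, 0.91, 0.0, -649.67], [0.87, -0.39, 0.29, -34.99], [0.26, -0.12, -0.96, 391.56], [0.0, 0.0, 0.0, 1.0]]
1.35
```

View pics/top0.png

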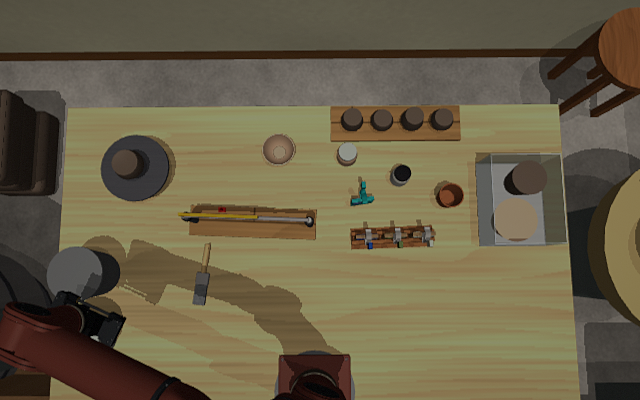

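View pics/side0.png

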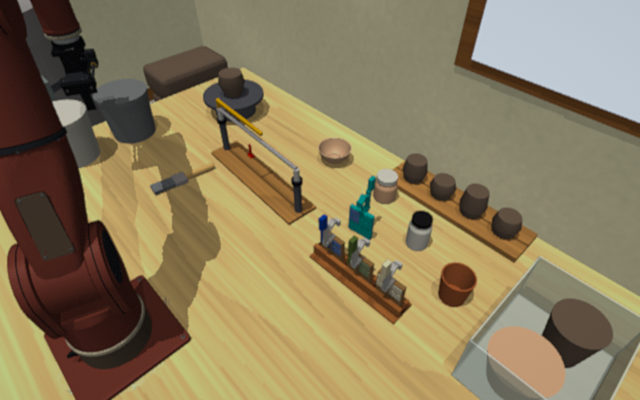

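```bash
python3 - <<'E'
import cv2
a=cv2.imread('pics/side0.png');cv2.imwrite('pics/side_crop.png',cv2.resize(a[160:330,290:430],None,fx=3.5,fy=3.5))
b=cv2.imread('pics/top0.png');cv2.imwrite('pics/top_crop.png',cv2.resize(b[160:300,180:440],None,fx=3,fy=3))
cv2.imwrite('pics/side_crop2.png',cv2.resize(a[100:240,180:340],None,fx=4,fy=4))
E
```

```text
(no output)
```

View pics/side_crop.png

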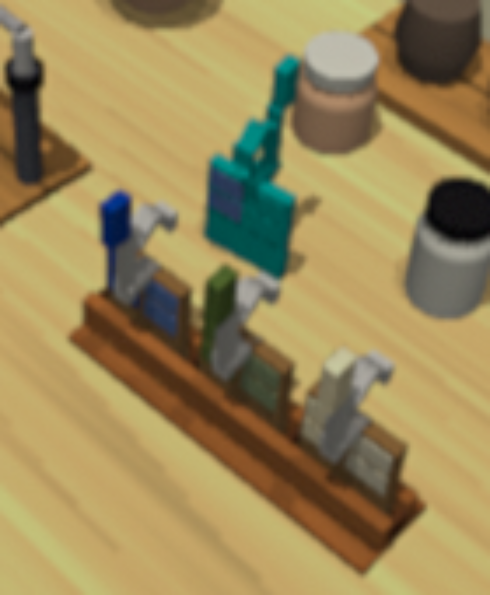

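View pics/top_crop.png

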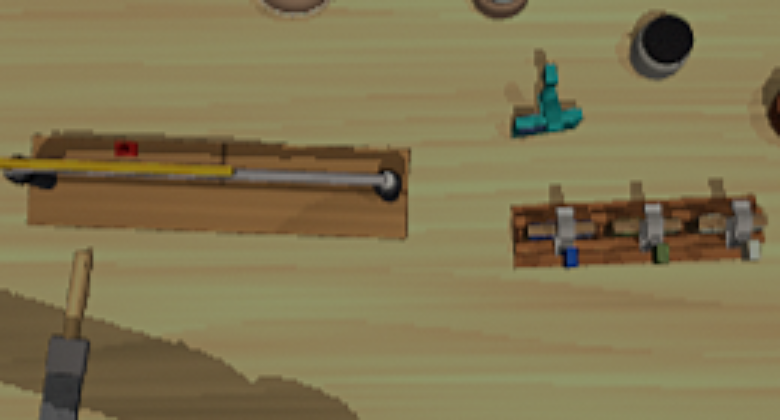

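View pics/side_crop2.png

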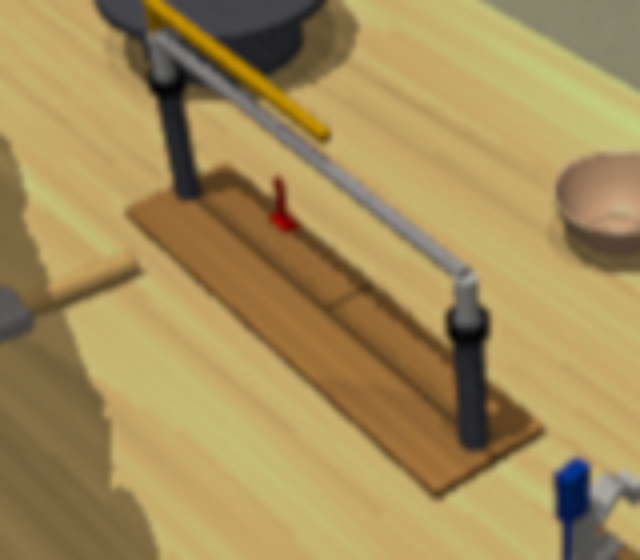

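Candidates for the blue-tab carrier: blue tab (side 323,225 / top 370,245), moss tab (side 352,245), cream tab (side 387,265), turquoise look-alike (side 363,205 / top 362,195). The crop shows that the leftmost carrier has the true blue tab, so I choose that one. Next I measure its tab, the stand and the flag.

```bash
python3 - <<'E'
from h import *
import pickle
for n in ['top','side']:
    c=cam(n); pickle.dump(c,open(n+'.pkl','wb')); P=cloud(c)
    hsv=cv2.cvtColor(c['img'],cv2.COLOR_RGB2HSV); H,S,V=[hsv[...,i].astype(int) for i in range(3)]
    blue=(H>105)&(H<130)&(S>150)&(P[...,2]>130)&(P[...,2]<200)&(P[...,1]<-100)&(P[...,1]>-230)
    q=P[blue];print(n,'tab',len(q),q.min(0).round(1),q.max(0).round(1),np.median(q,0).round(1))
    red=((H<6)|(H>174))&(S>180)&(P[...,1]>150)&(P[...,1]<380)&(P[...,0]>500)&(P[...,0]<640)
    q=P[red];print('flag',len(q),q.min(0).round(1),q.max(0).round(1),np.median(q,0).round(1))
    yel=(H>18)&(H<30)&(S>200)&(P[...,2]>150)&(P[...,2]<260)
    q=P[yel];print('yel',len(q),q.min(0).round(1),q.max(0).round(1))
    if len(q)>5:
        a=np.polyfit(q[:,1],q[:,0],1);print('yel fit x=',a, 'yaw',-np.arctan(a[0]))
    # rail
    for y in range(40,200,20):
        m=(P[...,2]>140)&(P[...,2]<235)&(abs(P[...,1]-y)<6)&(P[...,0]>500)&(P[...,0]<600)
        q=P[m]; 
        if len(q): print(y,len(q),np.median(q,0).round(1),q[:,2].max().round(1))
    # base
    m=(abs(P[...,2]-12)<5)&(P[...,0]>460)&(P[...,0]<640)&(P[...,1]>-60)&(P[...,1]<450)
    q=P[m][:,:2].astype(np.float32); r=cv2.minAreaRect(q);print('base',len(q),r,cv2.boxPoints(r).round(0).tolist())
    # rack / carriers plates
    m=(P[...,2]>28)&(P[...,2]<42)&(P[...,0]>420)&(P[...,0]<540)&(P[...,1]<-80)&(P[...,1]>-420)
    q=P[m][:,:2].astype(np.float32); r=cv2.minAreaRect(q);print('rack',len(q),r)
E
```

```text
top tab 25 [ 449.2 -174.   151.7] [ 464.1 -162.8  190.2] [ 455.3 -168.3  183.3]
flag 33 [579.8 293.8  13.1] [594.8 317.8  65.1] [586.5 302.5  20.3]
yel 216 [291.9 163.4 191.9] [556.2 633.4 245.1]
yel fit x= [-4.04631693e-02  5.59004023e+02] yaw 0.040441107986727176
40 16 [539.7  39.7 170.4] 176.0
60 15 [538.4  62.  170.4] 179.7
80 14 [538.1  80.  171.5] 179.6
100 15 [541.2  98.3 170.2] 178.1
120 16 [543.  120.8 172.4] 175.8
140 15 [544.3 140.4 170.9] 177.0
160 20 [544.5 161.  171.9] 203.0
180 19 [542.4 180.1 197.2] 204.8
base 2739 ((550.1473388671875, 196.2340087890625), (179.61825561523438, 507.38446044921875), 0.017943644896149635) [[460.0, 450.0], [460.0, -57.0], [640.0, -57.0], [640.0, 450.0]]
rack 399 ((494.04461669921875, -256.88128662109375), (40.26709747314453, 270.23992919921875), 1.9420993328094482)
side tab 85 [ 448.1 -176.   150.7] [ 465.  -166.4  187.3] [ 454.5 -173.7  172.8]
flag 23 [580.9 292.7  17.9] [592.2 315.7  54.2] [586.7 303.7  22.7]
yel 218 [539.8 163.  176.9] [559.3 398.  204.3]
yel fit x= [4.65191552e-02 5.34811144e+02] yaw -0.04648564236226028
40 16 [536.7  39.6 172.1] 175.3
60 13 [536.6  59.8 172.6] 174.3
80 14 [538.9  80.5 172.1] 175.9
100 14 [540.5 100.7 172.2] 174.2
120 15 [539.9 119.7 172.9] 176.1
140 14 [540.5 139.4 171.8] 175.8
160 20 [543.  163.  172.9] 200.8
180 27 [542.1 180.3 194.8] 202.2
base 2619 ((551.7681884765625, 200.67979431152344), (177.53158569335938, 487.55914306640625), 0.957819938659668) [[459.0, 443.0], [467.0, -45.0], [645.0, -42.0], [636.0, 446.0]]
rack 1022 ((492.6756591796875, -257.4708251953125), (41.865928649902344, 272.3056640625), 2.150865316390991)
```

```bash
python3 - <<'E'
from h import *
import pickle
for n in ['top','side']:
    c=pickle.load(open(n+'.pkl','rb')); P=cloud(c)
    hsv=cv2.cvtColor(c['img'],cv2.COLOR_RGB2HSV); H,S,V=[hsv[...,i].astype(int) for i in range(3)]
    m=(P[...,2]>160)&(P[...,2]<182)&(P[...,1]>30)&(P[...,1]<155)&(P[...,0]>500)&(P[...,0]<600)
    q=P[m]; a=np.polyfit(q[:,1],q[:,0],1); print(n,'rail x at y=100',np.polyval(a,100),'slope',a[0],'z pct',np.percentile(q[:,2],[5,50,95]).round(1), 'x pct resid',np.percentile(q[:,0]-np.polyval(a,q[:,1]),[5,95]))
    # base edges: per y-column, extents of points with z 8..16
    for lo in (30,):
        ys=np.arange(30,370,10); e=[]
        for y in ys:
            m=(P[...,2]>7)&(P[...,2]<18)&(abs(P[...,1]-y)<5)&(P[...,0]>470)&(P[...,0]<620)
            x=P[m][:,0]
            if len(x)>5: e.append((y,x.min(),x.max()))
        e=np.array(e); 
        for k in (1,2):
            a=np.polyfit(e[:,0],e[:,k],1); r=e[:,k]-np.polyval(a,e[:,0]); g=abs(r)<4; a=np.polyfit(e[g,0],e[g,k],1); print('base edge',k,a[0],np.polyval(a,200),g.sum())
    m=(P[...,2]>7)&(P[...,2]<18)&(P[...,0]>505)&(P[...,0]<575)
    y=P[m][:,1]; y=y[(y>-60)&(y<460)]; print('base y ext',y.min(),y.max())
    # rack edges
    ys=np.arange(-385,-125,10);e=[]
    for y in ys:
        m=(P[...,2]>10)&(P[...,2]<42)&(abs(P[...,1]-y)<5)&(P[...,0]>430)&(P[...,0]<540)
        x=P[m][:,0]
        if len(x)>3:e.append((y,x.min(),x.max()))
    e=np.array(e)
    for k in (1,2):
        a=np.polyfit(e[:,0],e[:,k],1); r=e[:,k]-np.polyval(a,e[:,0]); g=abs(r)<4
        if g.sum()>4: a=np.polyfit(e[g,0],e[g,k],1)
        print('rack edge',k,a[0],np.polyval(a,-250),g.sum(),len(e))
    for nm,mm in [('moss',(H>35)&(H<55)&(S>110)),('cream',(S<90)&(V>130))]:
        m=mm&(P[...,2]>150)&(P[...,2]<190)&(P[...,0]>430)&(P[...,0]<480)&(P[...,1]<-220)&(P[...,1]>-400)
        q=P[m]; 
        if len(q): print(nm,len(q),q.min(0).round(0),q.max(0).round(0))
    # hook top surface
    m=(P[...,2]>150)&(P[...,2]<175)&(P[...,0]>472)&(P[...,0]<520)&(abs(P[...,1]+170)<20)
    q=P[m]; print('hooktop',len(q),q.min(0).round(0),q.max(0).round(0))
E
```

```text
top rail x at y=100 541.4265815757747 slope 0.043480905222194347 z pct [165.9 170.9 176.5] x pct resid [-4.97478721  5.3241814 ]
base edge 1 0.00851828624214936 484.5712653513493 6
base edge 2 0.020949140692488363 604.1966862178556 8
base y ext -55.02691243535289 459.53487951455116
rack edge 1 -0.04665785505488033 460.95676603977995 13 23
rack edge 2 -0.002824479818868464 528.6108183976527 9 23
moss 20 [ 452. -264.  164.] [ 467. -253.  190.]
cream 19 [ 457. -355.  178.] [ 472. -345.  189.]
hooktop 8 [ 484. -176.  150.] [ 493. -161.  153.]
side rail x at y=100 539.887980002057 slope 0.04240441527173046 z pct [166.4 172.2 175.1] x pct resid [-4.36560971  6.13030296]
base edge 1 0.02981780152499783 494.329490009779 19
base edge 2 0.044814216365596425 595.4260778197373 20
base y ext -25.349832494952466 455.5757877702131
rack edge 1 -0.059122254880692435 462.00923969976435 11 26
rack edge 2 -0.0341397328519067 491.0188608383128 6 26
moss 90 [ 451. -266.  151.] [ 467. -256.  188.]
cream 53 [ 455. -355.  151.] [ 478. -344.  188.]
hooktop 13 [ 487. -175.  150.] [ 494. -160.  153.]
```

Emit:
{"name": "send_rows", "arguments": {"targets": [0,0,-30,-0.15,0,0,0,-0.15,0,0,0,-0.15], "claw": 0, "squeeze": 50}}

```text
time: 1.75
ee_pos: [267.3, 592.6, 435.9]
tool_rot: [0.0, -0.016, 1.0, 0.001]
ft_force: [-0.1, 0.2, -0.6]
opening: 86.8
```

Emit:
{"name": "send_rows", "arguments": {"targets": [-34,-34,0,0,-34,-34,0,0,-34,-34,0,0,-34,-34,0,0,-34,-34,0,0,0,-46,0,0,0,-46,0,0,0,-46,0,0,0,-46,0,0,0,-46,0,0,0,-46,0,0,0,-46,0,0]}}

```text
time: 2.95
ee_pos: [449.8, 103.1, 435.0]
tool_rot: [0.0, -0.013, 1.0, 0.0]
ft_force: [0.7, 0.5, 0.1]
opening: 86.9
```

Emit:
{"name": "send_rows", "arguments": {"targets": [0,-46,0,0,0,-46,0,0,0,-46,0,0,0,-46,0,0,0,-46,0,0,0,-30,0,0,0,0,0,0,0,0,0,0]}}

```text
time: 3.75
ee_pos: [456.8, -155.1, 434.8]
tool_rot: [0.0, -0.012, 1.0, 0.0]
ft_force: [0.1, 0.1, -0.3]
opening: 86.8
```

```bash
python3 - <<'E'
from h import *
c=cam('wrist','w1.png'); s=get_obs(); print(s['ee_pos'],s['tool_rot'],s['time'])
P=cloud(c)
hsv=cv2.cvtColor(c['img'],cv2.COLOR_RGB2HSV); H,S,V=[hsv[...,i].astype(int) for i in range(3)]
m=(H>105)&(H<130)&(S>150)&(P[...,2]>140)&(P[...,2]<200)
q=P[m];print(len(q))
if len(q):
    print(np.percentile(q,[2,50,98],axis=0).round(1))
    t=q[q[:,2]>180]; print(len(t),t.min(0).round(1),t.max(0).round(1)); print(cv2.minAreaRect(t[:,:2].astype(np.float32)))
E
```

```text
[ 456.99769735 -154.10482247  434.74082553] [-1.90605556e-05 -1.32907262e-02  9.99911652e-01  2.11916112e-04] 3.8
404
[[ 447.3 -176.   151.1]
 [ 451.8 -170.3  184.3]
 [ 465.1 -165.   186. ]]
278 [ 447.  -176.9  180. ] [ 465.5 -164.8  187.3]
((456.3106689453125, -170.8629150390625), (18.5108642578125, 11.327451705932617), 4.113635540008545)
```

View pics/w1.png

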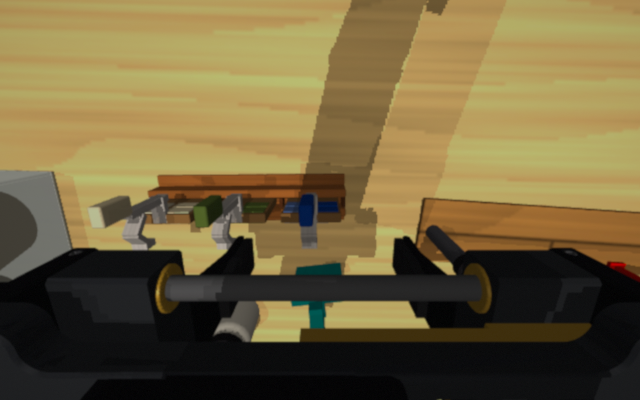

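Emit:
{"name": "send_rows", "arguments": {"targets": [1.5,-17,0,-0.02,0,0,35,0,0,0,35,0,0,0,24,0,0,0,0,0], "claw": 80}}

```text
time: 4.3
ee_pos: [455.1, -170.0, 338.0]
tool_rot: [-0.003, -0.024, 1.0, 0.0]
ft_force: [-0.2, 0.3, 0.5]
opening: 61.4
```

```bash
python3 - <<'E'
from h import *
s=get_obs(); print(s['ee_pos'],s['tool_rot'],s['time'],s['opening'])
c=cam('side','s1.png'); a=cv2.imread('pics/s1.png');cv2.imwrite('pics/s1c.png',cv2.resize(a[160:330,260:430],None,fx=3.5,fy=3.5))
E
```

```text
[ 455.05960081 -169.96285412  338.00244114] [-2.66497612e-03 -2.42408466e-02  9.99702524e-01  3.79152200e-04] 4.3 61.42913321955433
```

View pics/s1c.png

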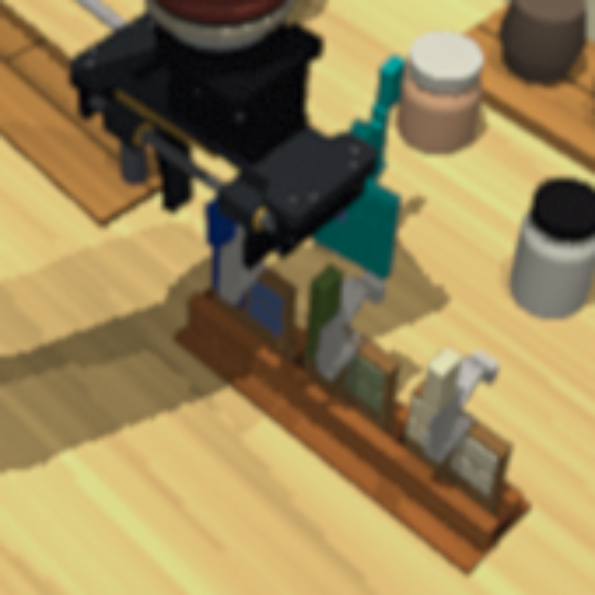

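The fingers straddle the blue tab (crop at 220,235). I go down the last few millimetres and close.

Emit:
{"name": "send_rows", "arguments": {"targets": [0,0,0,0,0,0,0,0]}}

```text
time: 4.55
ee_pos: [456.5, -171.7, 342.3]
tool_rot: [0.001, -0.023, 1.0, -0.0]
ft_force: [0.3, -0.5, 0.2]
opening: 60.1
```

Emit:
{"name": "send_rows", "arguments": {"targets": [0,0,6,0,0,0,5.5,0,0,0,0,0,0,0,0,0]}}

```text
time: 4.95
ee_pos: [455.8, -171.9, 329.1]
tool_rot: [-0.0, -0.023, 1.0, -0.0]
ft_force: [0.5, -0.1, 1.3]
opening: 59.6
```

Emit:
{"name": "send_rows", "arguments": {"targets": [0,0,0,0,0,0,0,0,0,0,0,0,0,0,0,0,0,0,0,0,0,0,0,0], "claw": 255, "squeeze": 50}}

```text
time: 5.55
ee_pos: [455.9, -171.9, 329.3]
tool_rot: [-0.0, -0.023, 1.0, -0.0]
ft_force: [-0.7, 0.5, -0.9]
opening: 19.8
```

Emit:
{"name": "send_rows", "arguments": {"targets": [0,0,0,0,0,0,0,0,0,0,0,0,0,0,0,0]}}

```text
time: 5.95
ee_pos: [455.9, -171.9, 329.3]
tool_rot: [0.0, -0.023, 1.0, -0.0]
ft_force: [0.6, -0.3, -1.4]
opening: 11.8
```

Emit:
{"name": "send_rows", "arguments": {"targets": [0,0,-4,0,0,0,-8,0,0,0,-10,0,0,0,-14,0,0,0,-14,0,0,0,-13,0,0,0,0,0,0,0,0,0]}}

```text
time: 6.75
ee_pos: [455.8, -171.9, 392.4]
tool_rot: [0.0, -0.023, 1.0, 0.0]
ft_force: [0.5, 0.6, -2.5]
opening: 11.8
```

```bash
python3 - <<'E'
from h import *
s=get_obs(); print(s['ee_pos'],s['tool_rot'],s['ft_force'],s['wrist_torque'],s['opening'])
c=cam('side','s2.png'); a=cv2.imread('pics/s2.png');cv2.imwrite('pics/s2c.png',cv2.resize(a[140:310,260:430],None,fx=3.5,fy=3.5))
c=cam('wrist','w2.png')
E
```

```text
[ 455.83942177 -171.85318286  392.40345733] [ 2.98740198e-04 -2.31234524e-02  9.99732569e-01  8.10147930e-05] [ 0.47445192  0.62114672 -2.48363541] [ 0.01428922  0.11999548 -0.04191209] 11.752537446262291
```

View pics/s2c.png

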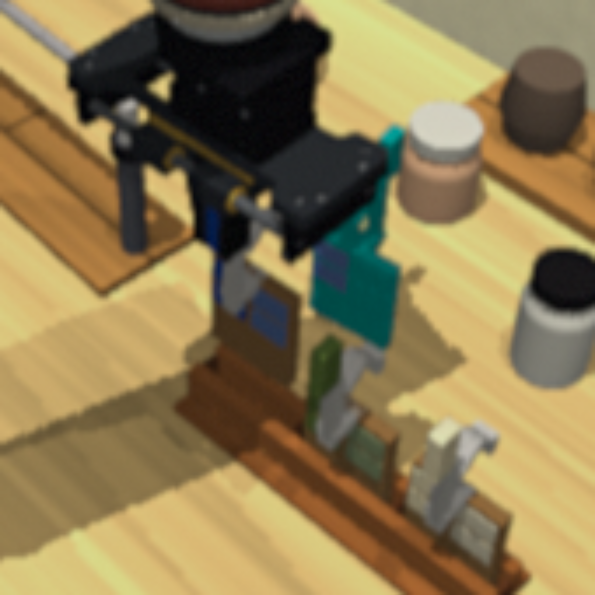

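View pics/w2.png

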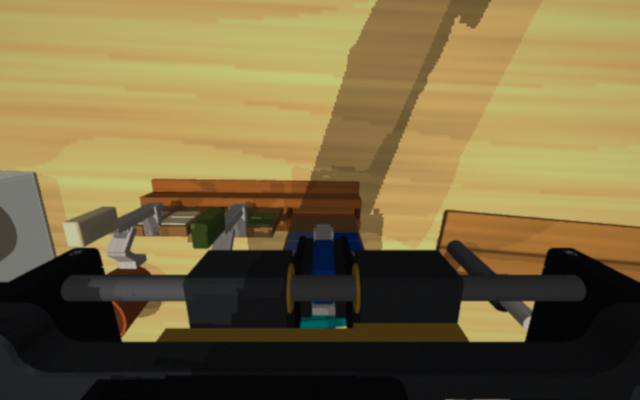

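Emit:
{"name": "send_rows", "arguments": {"targets": [0,12,0,0.045,0,25,0,0.045,1,35,0,0,1,38,0,0,1,38,0,0,1,38,0,0,0,38,0,0,0,30,0,0,0,18,0,0,0,7,0,0,0,0,0,0,0,0,0,0]}}

```text
time: 8.05
ee_pos: [462.0, 105.9, 391.9]
tool_rot: [-0.0, 0.023, 1.0, -0.0]
ft_force: [0.3, 0.1, -2.8]
opening: 11.2
```

```bash
python3 - <<'E'
from h import *
s=get_obs(); print(s['ee_pos'],s['tool_rot'],s['ft_force'],s['wrist_torque'],s['opening'])
import pickle
c=cam('side','s3.png'); pickle.dump(c,open('s3.pkl','wb')); a=cv2.imread('pics/s3.png');cv2.imwrite('pics/s3c.png',cv2.resize(a[80:250,180:340],None,fx=3.5,fy=3.5))
c=cam('wrist','w3.png'); pickle.dump(c,open('w3.pkl','wb'))
c=cam('top','t3.png'); pickle.dump(c,open('t3.pkl','wb'))
E
```

```text
[461.95236814 105.86246985 391.93391517] [-3.00750320e-04  2.25566492e-02  9.99745450e-01 -3.76820701e-04] [ 0.2708856   0.05966028 -2.83153329] [-0.01765113  0.07261248 -0.02689037] 11.17618127211625
```

View pics/s3c.png

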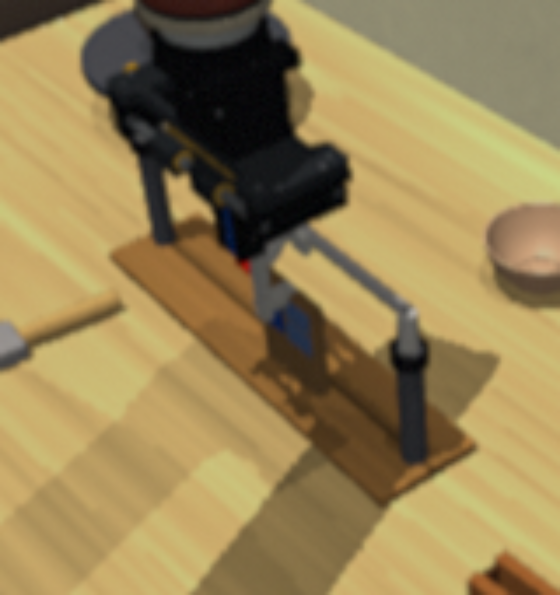

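View pics/w3.png

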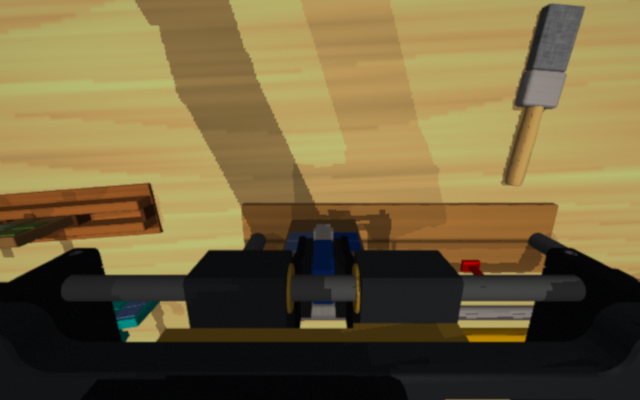

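```bash
python3 - <<'E'
from h import *
import pickle
c=pickle.load(open('w3.pkl','rb')); P=cloud(c)
# base -x top edge corners
for uv in [(248,207),(300,207),(400,207),(500,207),(553,207),(470,264),(484,313),(520,313)]: print(uv,pt(c,*uv).round(1))
m=(P[...,2]>8)&(P[...,2]<18)&(P[...,0]>470)&(P[...,0]<530)&(P[...,1]>-30)&(P[...,1]<440)
q=P[m]; print('ext',len(q),q.min(0),q.max(0))
e=[]
for y in range(0,400,10):
    k=q[abs(q[:,1]-y)<3]
    if len(k)>3:e.append((y,k[:,0].min()))
e=np.array(e);a=np.polyfit(e[:,0],e[:,1],1);print('edge slope',a, np.polyval(a,200), (e[:,1]-np.polyval(a,e[:,0])).round(1))
hsv=cv2.cvtColor(c['img'],cv2.COLOR_RGB2HSV); H,S,V=[hsv[...,i].astype(int) for i in range(3)]
red=((H<6)|(H>174))&(S>180)&(P[...,1]>150)&(P[...,1]<380); q=P[red]; print('flag',len(q),q.min(0).round(1),q.max(0).round(1))
blue=(H>105)&(H<130)&(S>150); q=P[blue]; q=q[(q[:,2]>180)];print('tab',len(q),q.min(0).round(1),q.max(0).round(1))
c=pickle.load(open('s3.pkl','rb')); P=cloud(c)
hsv=cv2.cvtColor(c['img'],cv2.COLOR_RGB2HSV); H,S,V=[hsv[...,i].astype(int) for i in range(3)]
m=(P[...,2]>150)&(P[...,2]<182)&(P[...,1]>20)&(P[...,1]<62)&(P[...,0]>500)&(P[...,0]<600)
q=P[m]; print('rail side',len(q),np.percentile(q,[5,50,95],axis=0).round(1))
# carrier plate
m=(P[...,2]>60)&(P[...,2]<165)&(P[...,1]>40)&(P[...,1]<150)&(P[...,0]>470)&(P[...,0]<520); q=P[m]; print('plate',len(q),q.min(0).round(1),q.max(0).round(1))
for z in range(65,165,10):
    k=q[abs(q[:,2]-z)<4]; 
    if len(k):print(z,len(k),k[:,0].min().round(1),np.median(k[:,0]).round(1),k[:,0].max().round(1),k[:,1].min().round(1),k[:,1].max().round(1))
# lip/hook
m=(P[...,2]>182)&(P[...,2]<215)&(P[...,1]>85)&(P[...,1]<125)&(P[...,0]>475)&(P[...,0]<540); q=P[m]; print('hook',len(q),np.percentile(q,[0,50,100],axis=0).round(1))
print([ (mm['position'],mm['confidence']) for mm in mark_of('side','carrier_lip')[:2]],[ (mm['position'],mm['confidence']) for mm in mark_of('side','carrier')[:2]])
print(proj(c,[461.9+48,103.8,227-42]),proj(c,[461.9+32,104.5,69]))
E
```

```text
(248, 207) [489.3   4.8  12.4]
(300, 207) [492.4  73.5  12.8]
(400, 207) [498.6 205.4  12.6]
(500, 207) [504.6 337.2  12.8]
(553, 207) [507.8 407.   12.9]
(470, 264) [583.  302.3  20. ]
(484, 313) [543.4 235.9 170.9]
(520, 313) [544.5 265.7 171.3]
ext 7114 [470.00166063  -6.7517917    8.01526054] [529.99566379 412.7020424   17.91831794]
edge slope [2.90712988e-02 4.87851683e+02] 493.66594303131166 [ -1.8  -1.6  -1.2  -1.2  -1.1  -0.9  -1.1  -0.5  -0.3  -0.2  -0.   -0.1
   0.2   0.5   0.6   0.7   0.8   0.9   1.2   1.4   1.8   1.7   1.9   2.3
   2.1   2.4   2.5   2.5   2.9   2.9   3.3   3.3   3.3   3.6 -27.7 -22.
   4.2   4.2   4.5   4.4]
flag 219 [579.4 291.5  15.5] [595.  315.6  43.2]
tab 884 [420.6  25.5 209.8] [472.8 186.8 328.2]
rail side 58 [[533.2  21.9 165.9]
 [536.2  39.5 172.4]
 [542.4  59.3 174.9]]
plate 470 [470.2  67.4  71.7] [506.2 143.  164.6]
75 30 488.2 491.7 501.0 69.5 140.3
85 40 489.2 492.4 499.3 69.8 141.0
95 39 489.9 492.1 500.3 68.7 143.0
105 38 489.8 492.7 501.5 69.0 140.3
115 27 489.1 491.3 501.4 68.9 127.3
125 33 488.6 490.9 499.9 68.6 120.1
135 29 489.0 491.7 501.8 67.9 115.5
145 38 470.2 490.6 503.9 67.4 114.0
155 81 470.3 492.4 506.2 68.3 138.9
hook 80 [[475.5  95.8 183.1]
 [495.8 100.5 201.5]
 [518.2 110.9 212.6]]
[([359.9, 205.8], 0.87), ([266.8, 149.8], 0.78)] [([262.4, 187.0], 0.75), ([357.5, 232.6], 0.58)]
(np.float64(265.1640269464357), np.float64(152.16850640822568)) (np.float64(264.2910521413361), np.float64(187.26606121325926))
```

Emit:
{"name": "send_rows", "arguments": {"targets": [-8,0,0,0,-8,0,0,0,-5,0,0,0,-4,0,0,0,0,0,0,0]}}

```text
time: 8.8
ee_pos: [487.4, 105.9, 392.1]
tool_rot: [-0.0, 0.022, 1.0, -0.0]
ft_force: [-0.2, -0.8, -3.4]
opening: 11.7
```

Emit:
{"name": "send_rows", "arguments": {"targets": [-4,0,0,0,-5,0,0,0,-5,0,0,0,-4,0,0,0,-3,0,0,0,0,0,0,0]}}

```text
time: 9.4
ee_pos: [508.2, 105.0, 392.2]
tool_rot: [-0.0, 0.022, 1.0, -0.0]
ft_force: [-0.2, -0.4, -3.5]
opening: 11.5
```

```bash
python3 - <<'E'
from h import *
s=get_obs(); print(s['ee_pos'],s['tool_rot'],s['ft_force'],s['wrist_torque'],s['opening'])
c=cam('side','s4.png'); a=cv2.imread('pics/s4.png');cv2.imwrite('pics/s4c.png',cv2.resize(a[100:220,210:330],None,fx=5,fy=5,interpolation=cv2.INTER_CUBIC))
P=cloud(c)
m=(P[...,2]>182)&(P[...,2]<215)&(P[...,1]>85)&(P[...,1]<125)&(P[...,0]>515)&(P[...,0]<580); q=P[m]; print('hook',len(q),np.percentile(q,[0,50,100],axis=0).round(1))
m=(P[...,2]>65)&(P[...,2]<135)&(P[...,1]>55)&(P[...,1]<150)&(P[...,0]>510)&(P[...,0]<570); q=P[m]; print('plate',len(q),np.percentile(q,[1,25,50,100],axis=0).round(1))
E
```

```text
[508.20182432 105.0177334  392.17306102] [-1.22149780e-05  2.20228127e-02  9.99757458e-01 -1.40758538e-04] [-0.16377869 -0.41899706 -3.48360309] [ 0.00904005  0.09567188 -0.00841125] 11.494159344641705
hook 101 [[516.1  91.8 182.1]
 [534.6  99.5 200.4]
 [563.7 111.7 214.1]]
plate 274 [[534.2  67.7  72.9]
 [537.   72.6  87.3]
 [538.2  91.8 103.5]
 [548.5 143.6 134.6]]
```

View pics/s4c.png

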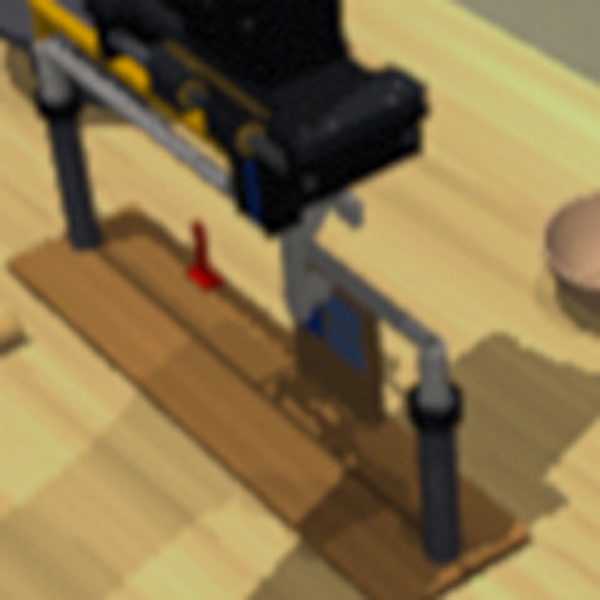

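Emit:
{"name": "send_rows", "arguments": {"targets": [0,0,5,0,0,0,5,0,0,0,4,0,0,0,2,0,0,0,0,0]}}

```text
time: 9.95
ee_pos: [507.7, 105.1, 375.8]
tool_rot: [-0.0, 0.022, 1.0, -0.0]
ft_force: [-0.5, 0.0, -3.2]
opening: 11.5
```

Emit:
{"name": "send_rows", "arguments": {"targets": [0,0,1,0,0,0,1,0,0,0,0,0]}}

```text
time: 10.25
ee_pos: [507.8, 105.1, 374.2]
tool_rot: [-0.0, 0.022, 1.0, -0.0]
ft_force: [-0.2, -0.0, -2.0]
opening: 11.6
```

Emit:
{"name": "send_rows", "arguments": {"targets": [0,0,1,0,0,0,1,0,0,0,0,0]}}

```text
time: 10.55
ee_pos: [507.8, 105.1, 372.1]
tool_rot: [-0.0, 0.022, 1.0, -0.0]
ft_force: [-0.1, -0.9, -3.5]
opening: 11.4
```

Emit:
{"name": "send_rows", "arguments": {"targets": [0,0,1,0,0,0,1,0,0,0,0,0]}}

```text
time: 10.85
ee_pos: [507.8, 105.0, 370.1]
tool_rot: [-0.0, 0.022, 1.0, -0.0]
ft_force: [-0.2, -1.1, -2.9]
opening: 11.5
```

Emit:
{"name": "send_rows", "arguments": {"targets": [0,0,1,0,0,0,0,0]}}

```text
time: 11.05
ee_pos: [507.8, 105.1, 369.1]
tool_rot: [-0.0, 0.022, 1.0, -0.0]
ft_force: [0.0, -0.0, -2.0]
opening: 11.9
```

Emit:
{"name": "send_rows", "arguments": {"targets": [0,0,1,0,0,0,0,0]}}

```text
time: 11.25
ee_pos: [507.8, 105.0, 368.1]
tool_rot: [-0.0, 0.022, 1.0, -0.0]
ft_force: [0.3, 0.4, -2.5]
opening: 11.7
```

Emit:
{"name": "send_rows", "arguments": {"targets": [0,0,1,0,0,0,0,0]}}

```text
time: 11.45
ee_pos: [507.8, 105.0, 367.1]
tool_rot: [-0.0, 0.022, 1.0, -0.0]
ft_force: [-0.1, 0.1, -2.9]
opening: 11.7
```

Emit:
{"name": "send_rows", "arguments": {"targets": [0,0,0.5,0,0,0,0,0]}}

```text
time: 11.65
ee_pos: [507.8, 105.1, 366.7]
tool_rot: [-0.0, 0.022, 1.0, -0.0]
ft_force: [-0.6, -0.5, -3.2]
opening: 11.3
```

Emit:
{"name": "send_rows", "arguments": {"targets": [0,0,0.5,0,0,0,0,0]}}

```text
time: 11.85
ee_pos: [507.8, 105.1, 366.2]
tool_rot: [-0.0, 0.022, 1.0, -0.0]
ft_force: [-0.3, -0.1, -2.8]
opening: 11.5
```

Emit:
{"name": "send_rows", "arguments": {"targets": [0,0,0.5,0,0,0,0,0]}}

```text
time: 12.05
ee_pos: [507.8, 105.1, 365.7]
tool_rot: [-0.0, 0.022, 1.0, -0.0]
ft_force: [0.2, -0.2, -3.0]
opening: 11.8
```

Emit:
{"name": "send_rows", "arguments": {"targets": [0,0,0.5,0,0,0,0,0]}}

```text
time: 12.25
ee_pos: [507.8, 105.1, 365.2]
tool_rot: [-0.0, 0.022, 1.0, -0.0]
ft_force: [-0.0, -0.0, -3.3]
opening: 12.1
```

Emit:
{"name": "send_rows", "arguments": {"targets": [0,0,0.5,0,0,0,0,0]}}

```text
time: 12.45
ee_pos: [507.8, 105.1, 364.7]
tool_rot: [-0.0, 0.022, 1.0, -0.0]
ft_force: [1.0, 0.4, -2.7]
opening: 11.5
```

Emit:
{"name": "send_rows", "arguments": {"targets": [0,0,0.5,0,0,0,0,0]}}

```text
time: 12.65
ee_pos: [507.8, 105.0, 364.2]
tool_rot: [-0.0, 0.022, 1.0, -0.0]
ft_force: [0.3, 0.3, -2.8]
opening: 11.3
```

Emit:
{"name": "send_rows", "arguments": {"targets": [0,0,0.5,0,0,0,0,0]}}

```text
time: 12.85
ee_pos: [507.8, 105.0, 363.7]
tool_rot: [-0.0, 0.022, 1.0, -0.0]
ft_force: [-0.2, -0.6, -3.1]
opening: 11.4
```

```bash
python3 - <<'E'
from h import *
s=get_obs(); print(s['ee_pos'],s['tool_rot'],s['ft_force'],s['wrist_torque'],s['opening'])
c=cam('side','s5.png'); a=cv2.imread('pics/s5.png');cv2.imwrite('pics/s5c.png',cv2.resize(a[110:190,220:320],None,fx=7,fy=7,interpolation=cv2.INTER_CUBIC))
P=cloud(c)
m=(P[...,2]>155)&(P[...,2]<195)&(P[...,1]>85)&(P[...,1]<125)&(P[...,0]>515)&(P[...,0]<580); q=P[m]; print('hook',len(q),np.percentile(q,[0,50,100],axis=0).round(1))
E
```

```text
[507.8308851  105.04917662 363.69658456] [-4.57951883e-05  2.19202444e-02  9.99759721e-01 -3.50982776e-05] [-0.24008415 -0.60097749 -3.10500775] [-0.00412046  0.09406133  0.01429029] 11.435799508799047
hook 102 [[515.   85.1 155.1]
 [536.   98.6 171.5]
 [562.7 110.5 189.5]]
```

View pics/s5c.png

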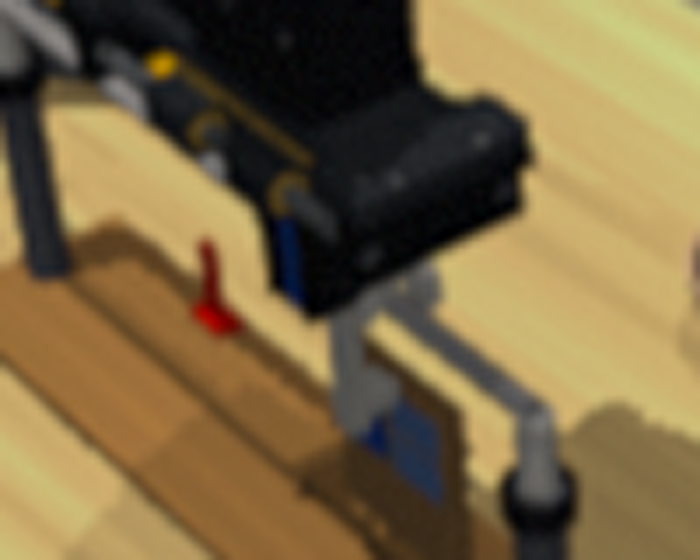

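Emit:
{"name": "send_rows", "arguments": {"targets": [0,0,0.5,0,0,0,0,0]}}

```text
time: 13.1
ee_pos: [507.8, 105.1, 363.2]
tool_rot: [-0.0, 0.022, 1.0, -0.0]
ft_force: [-0.8, 0.7, -4.0]
opening: 11.7
```

Emit:
{"name": "send_rows", "arguments": {"targets": [0,0,0.5,0,0,0,0,0]}}

```text
time: 13.3
ee_pos: [507.8, 105.1, 362.7]
tool_rot: [-0.0, 0.022, 1.0, -0.0]
ft_force: [0.3, -0.1, -2.1]
opening: 11.6
```

Emit:
{"name": "send_rows", "arguments": {"targets": [0,0,0.5,0,0,0,0,0]}}

```text
time: 13.5
ee_pos: [507.8, 105.1, 362.2]
tool_rot: [-0.0, 0.022, 1.0, -0.0]
ft_force: [-0.2, 1.3, -2.4]
opening: 11.4
```

Emit:
{"name": "send_rows", "arguments": {"targets": [0,0,0.5,0,0,0,0,0]}}

```text
time: 13.7
ee_pos: [507.8, 105.0, 361.7]
tool_rot: [-0.0, 0.022, 1.0, -0.0]
ft_force: [-0.7, -0.3, -3.1]
opening: 11.7
```

Emit:
{"name": "send_rows", "arguments": {"targets": [0,0,0.5,0,0,0,0,0]}}

```text
time: 13.9
ee_pos: [507.9, 105.1, 361.5]
tool_rot: [0.0, 0.022, 1.0, 0.0]
ft_force: [-1.0, -0.6, -0.2]
opening: 11.5
```

```bash
python3 - <<'E'
from h import *
s=get_obs(); print(s['ee_pos'],s['ft_force'],s['wrist_torque'])
import pickle
c=cam('side','s6.png'); P=cloud(c)
m=(P[...,2]>155)&(P[...,2]<180)&(P[...,1]>20)&(P[...,1]<80)&(P[...,0]>510)&(P[...,0]<570); q=P[m]; print('rail',len(q),np.percentile(q,[2,50,98],axis=0).round(1))
m=(P[...,2]>160)&(P[...,2]<200)&(P[...,1]>85)&(P[...,1]<125)&(P[...,0]>540)&(P[...,0]<580); q=P[m]; print('hook/lip',len(q),np.percentile(q,[2,50,98],axis=0).round(1))
m=(P[...,2]>30)&(P[...,2]<130)&(P[...,1]>72)&(P[...,1]<100)&(P[...,0]>520)&(P[...,0]<580); q=P[m]; q=q[np.isfinite(q[:,0])]
for z in range(35,130,10):
    k=q[abs(q[:,2]-z)<5]; 
    if len(k): print(z,len(k),np.percentile(k[:,0],[10,50,90]).round(1))
E
```

```text
[507.85572697 105.05292218 361.47595936] [-1.02126768 -0.62140643 -0.23790539] [-0.03144042  0.32942484 -0.00856924]
rail 82 [[533.1  20.9 163.2]
 [536.6  48.4 172.2]
 [544.5  77.7 175.4]]
hook/lip 30 [[542.   87.9 161.3]
 [555.8  96.9 171.9]
 [563.1 106.2 178.8]]
35 1 [540. 540. 540.]
45 10 [535.8 537.7 539. ]
55 13 [536.  537.4 538.4]
65 17 [535.7 537.5 538.9]
75 15 [535.7 536.9 538.4]
85 15 [534.6 535.7 536.8]
95 16 [535.5 536.3 537.5]
105 16 [535.1 536.5 538.3]
115 19 [534.9 536.  536.9]
125 47 [527.4 538.2 547. ]
```

Contact felt: vertical force went from −3 to −0.2 N at TCP z 361.5. There is a slight push along −x, so I shift the hook a little to centre it.

Emit:
{"name": "send_rows", "arguments": {"targets": [1,0,0,0,0,0,0,0]}}

```text
time: 14.15
ee_pos: [506.8, 105.1, 361.2]
tool_rot: [0.0, 0.022, 1.0, 0.0]
ft_force: [0.7, -0.9, -2.2]
opening: 11.6
```

Emit:
{"name": "send_rows", "arguments": {"targets": [0,0,0.4,0,0,0,0,0]}}

```text
time: 14.35
ee_pos: [507.0, 105.1, 360.9]
tool_rot: [0.0, 0.022, 1.0, 0.0]
ft_force: [-0.0, -0.1, -2.7]
opening: 11.9
```

```bash
python3 - <<'E'
from h import *
s=get_obs(); print(s['ee_pos'],s['ft_force'],s['wrist_torque'])
E
```

```text
[506.98722352 105.10314738 360.93876495] [-0.03207617 -0.11634668 -2.65825158] [ 0.02181624 -0.10971561 -0.006235  ]
```

Emit:
{"name": "send_rows", "arguments": {"targets": [0,0,0.4,0,0,0,0,0]}}

```text
time: 14.55
ee_pos: [507.0, 105.1, 360.8]
tool_rot: [0.0, 0.022, 1.0, 0.0]
ft_force: [0.0, 0.2, 0.8]
opening: 11.9
```

```bash
python3 - <<'E'
from h import *
s=get_obs(); print(s['ee_pos'],s['ft_force'],s['wrist_torque'])
E
```

```text
[507.00647128 105.1172444  360.7576574 ] [0.03635862 0.23188654 0.7957422 ] [ 0.02202844 -0.04899199  0.00617912]
```

Emit:
{"name": "send_rows", "arguments": {"targets": [0,0,0.4,0,0,0,0,0]}}

```text
time: 14.75
ee_pos: [507.0, 105.1, 360.6]
tool_rot: [0.0, 0.022, 1.0, 0.0]
ft_force: [-1.3, -1.0, 4.9]
opening: 11.4
```

```bash
python3 - <<'E'
from h import *
s=get_obs(); print(s['ee_pos'],s['ft_force'],s['wrist_torque'])
E
```

```text
[506.98981977 105.06540353 360.60780261] [-1.27829422 -0.97705053  4.93401014] [-0.15796314  0.17909784 -0.02923494]
```

Emit:
{"name": "send_rows", "arguments": {"targets": [0,0,-0.2,0,0,3,0,0,0,6,0,0,0,8,0,0,0,8,0,0,0,8,0,0,0,5,0,0,0,2,0,0,0,0,0,0]}}

```text
time: 15.65
ee_pos: [508.8, 144.0, 360.5]
tool_rot: [-0.0, 0.023, 1.0, -0.001]
ft_force: [-1.9, -5.8, 7.6]
opening: 11.8
```

```bash
python3 - <<'E'
from h import *
s=get_obs(); print(s['ee_pos'],s['ft_force'],s['wrist_torque'])
E
```

```text
[508.79109886 143.96474483 360.50619587] [-1.86787083 -5.79854637  7.58413443] [-1.39609414  0.36450508 -0.194938  ]
```

Emit:
{"name": "send_rows", "arguments": {"targets": [0,0,-0.3,0,0,0,0,0]}}

```text
time: 15.85
ee_pos: [508.8, 143.9, 360.6]
tool_rot: [-0.0, 0.023, 1.0, -0.001]
ft_force: [-1.7, -5.2, 3.3]
opening: 11.2
```

```bash
python3 - <<'E'
from h import *
s=get_obs(); print(s['ee_pos'],s['ft_force'],s['wrist_torque'])
c=cam('side','s7.png'); a=cv2.imread('pics/s7.png');cv2.imwrite('pics/s7c.png',cv2.resize(a[100:200,200:320],None,fx=6,fy=6,interpolation=cv2.INTER_CUBIC))
E
```

```text
[508.80090761 143.90705665 360.60033204] [-1.70207712 -5.19976522  3.3220047 ] [-1.33000096  0.03282043 -0.20788685]
```

View pics/s7c.png

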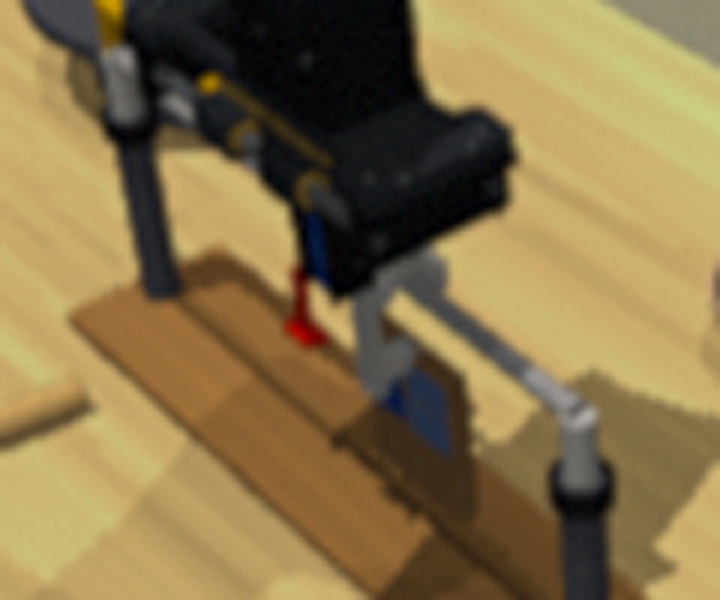

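Emit:
{"name": "send_rows", "arguments": {"targets": [0,0,-0.2,0,0,4,0,0,0,6,0,0,0,6,0,0,0,6,0,0,0,6,0,0,0,4,0,0,0,2,0,0,0,0,0,0]}}

```text
time: 16.8
ee_pos: [510.2, 179.6, 360.7]
tool_rot: [0.0, 0.022, 1.0, 0.0]
ft_force: [3.8, -0.4, -1.1]
opening: 11.6
```

```bash
python3 - <<'E'
from h import *
s=get_obs(); print(s['ee_pos'],s['ft_force'],s['wrist_torque'])
E
```

```text
[510.20247105 179.64813419 360.74422984] [ 3.83377885 -0.41193069 -1.12949991] [ 0.06774594 -0.89052426  0.00760078]
```

Emit:
{"name": "send_rows", "arguments": {"targets": [-0.5,0,0,0,0,4,0,0,0,6,0,0,0,6,0,0,0,6,0,0,0,6,0,0,0,4,0,0,0,2,0,0,0,0,0,0]}}

```text
time: 17.7
ee_pos: [512.0, 213.5, 360.7]
tool_rot: [-0.0, 0.022, 1.0, 0.0]
ft_force: [-0.8, -1.1, 1.6]
opening: 11.5
```

```bash
python3 - <<'E'
from h import *
s=get_obs(); print(s['ee_pos'],s['ft_force'],s['wrist_torque'])
E
```

```text
[511.97842378 213.48846296 360.73149589] [-0.81264198 -1.08980234  1.56976024] [-0.36995306  0.04709921 -0.00904455]
```

Emit:
{"name": "send_rows", "arguments": {"targets": [0,4,0,0,0,6,0,0,0,6,0,0,0,6,0,0,0,6,0,0,0,6,0,0,0,4,0,0,0,2,0,0,0,0,0,0]}}

```text
time: 18.6
ee_pos: [513.8, 253.5, 360.7]
tool_rot: [0.0, 0.022, 1.0, 0.0]
ft_force: [-0.7, -2.0, 1.0]
opening: 11.7
```

```bash
python3 - <<'E'
from h import *
s=get_obs(); print(s['ee_pos'],s['ft_force'],s['wrist_torque'])
E
```

```text
[513.76622875 253.46839211 360.74275706] [-0.71949524 -2.02540894  0.99738501] [-0.36569758  0.24959643 -0.05350027]
```

Emit:
{"name": "send_rows", "arguments": {"targets": [0,4,0,0,0,6,0,0,0,6,0,0,0,6,0,0,0,6,0,0,0,6,0,0,0,4,0,0,0,2,0,0,0,0,0,0]}}

```text
time: 19.5
ee_pos: [515.5, 293.2, 360.7]
tool_rot: [-0.0, 0.022, 1.0, 0.0]
ft_force: [-1.9, -2.7, 1.9]
opening: 11.8
```

```bash
python3 - <<'E'
from h import *
s=get_obs(); print(s['ee_pos'],s['ft_force'],s['wrist_torque'])
for n in ['side','top','wrist']:
    c=cam(n,n+'8.png'); P=cloud(c)
    hsv=cv2.cvtColor(c['img'],cv2.COLOR_RGB2HSV); H,S,V=[hsv[...,i].astype(int) for i in range(3)]
    m=((H<6)|(H>174))&(S>180)&(P[...,1]>250)&(P[...,1]<350)&(P[...,0]>560)&(P[...,0]<620); q=P[m]
    print(n,'flag',len(q), np.percentile(q,[0,50,100],axis=0).round(1) if len(q) else '')
    if len(q):
        k=q[q[:,2]>28]; print(' post',len(k),np.median(k,0).round(1) if len(k) else '', 'range e',(q@[0.0445,0.999,0]).min().round(1),(q@[0.0445,0.999,0]).max().round(1), 'post e',(k@[0.0445,0.999,0]).round(1)[:12])
    print([(np.round(m['position'],1),round(m['confidence'],2)) for m in mark_of(n,'flag')[:2]])
    m=(H>105)&(H<130)&(S>150)&(P[...,2]>170)&(P[...,2]<225)&(P[...,1]>250)&(P[...,1]<350); q=P[m]
    if len(q): print(n,'tab',len(q),np.percentile(q,[0,50,100],axis=0).round(1))
a=cv2.imread('pics/side8.png');cv2.imwrite('pics/side8c.png',cv2.resize(a[80:200,180:300],None,fx=5,fy=5,interpolation=cv2.INTER_CUBIC))
E
```

```text
[515.5219937  293.16953261 360.73391589] [-1.90297731 -2.69048203  1.93585355] [-0.57685157  0.31180592 -0.03696042]
side flag 26 [[582.  292.2  15.8]
 [587.5 302.7  24.9]
 [592.6 310.6  59.2]]
 post 11 [587.7 305.   45.1] range e 317.9 336.5 post e [330.4 333.  330.1 325.7 333.8 329.9 336.5 327.5 331.  331.3 330.9]
[(array([249.1, 158.5]), 0.49)]
side tab 38 [[504.6 280.2 182.9]
 [509.  296.1 199.5]
 [514.3 304.3 223.8]]
top flag 33 [[562.1 266.6   9.1]
 [585.7 299.   25.9]
 [594.4 309.1 586.4]]
 post 15 [576.6 285.9 562.5] range e 291.3 334.8 post e [300.3 300.4 298.8 298.8 297.  296.1 310.8 291.3 330.4 330.6 327.3 328.5]
[(array([223.4, 209.3]), 0.41)]
wrist flag 0 
[]
wrist tab 811 [[504.7 286.5 178. ]
 [507.4 293.  203.1]
 [525.7 307.5 221.1]]
```

View pics/side8c.png

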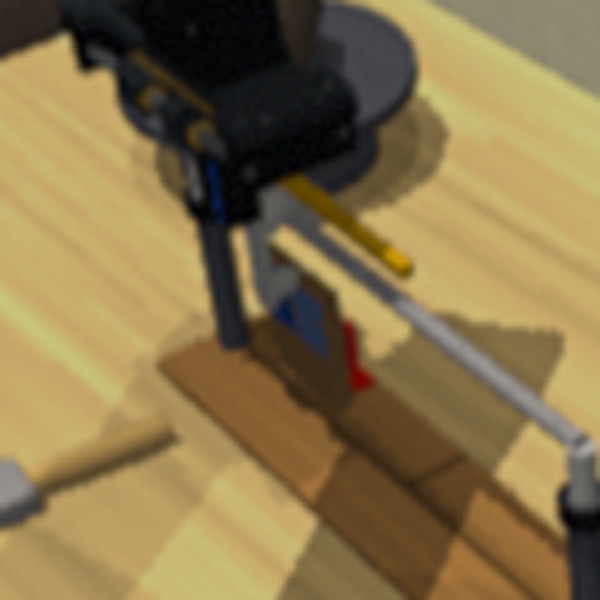

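View pics/wrist8.png

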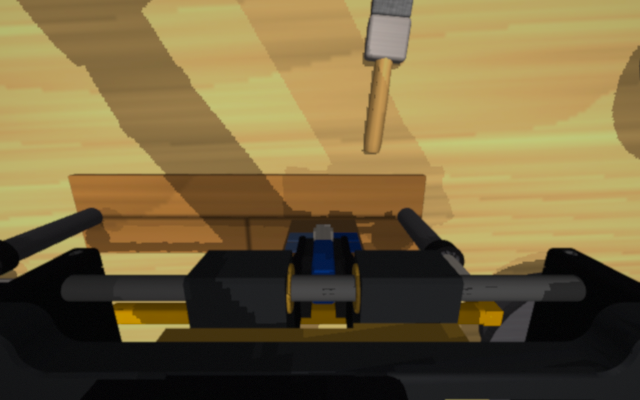

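Emit:
{"name": "send_rows", "arguments": {"targets": [0.2,3,0,0,0,4,0,0,0,4,0,0,0,3,0,0,0,0,0,0,0,0,0,0]}}

```text
time: 20.4
ee_pos: [516.0, 307.5, 360.8]
tool_rot: [0.0, 0.022, 1.0, 0.0]
ft_force: [1.2, 0.3, 0.3]
opening: 11.6
```

```bash
python3 - <<'E'
from h import *
s=get_obs(); print(s['ee_pos'],s['ft_force'],s['wrist_torque'])
for n in ['top']:
    c=cam(n,n+'9.png')
b=cv2.imread('pics/top9.png');cv2.imwrite('pics/top9c.png',cv2.resize(b[160:280,160:340],None,fx=4,fy=4,interpolation=cv2.INTER_CUBIC))
import pickle
# flag e from initial pictures, post only
for n in ['top','side','s3','w3','t3']:
    c=pickle.load(open(n+'.pkl','rb')); P=cloud(c)
    hsv=cv2.cvtColor(c['img'],cv2.COLOR_RGB2HSV); H,S,V=[hsv[...,i].astype(int) for i in range(3)]
    m=((H<6)|(H>174))&(S>150)&(P[...,1]>270)&(P[...,1]<340)&(P[...,0]>565)&(P[...,0]<610)&(P[...,2]<70)
    q=P[m]; e=q@[0.0445,0.999,0]; hi=q[:,2]>26
    if len(q): print(n,len(q),'foot mid',(e[~hi].min()+e[~hi].max())/2 if (~hi).any() else 0,e.min(),e.max(),'post',hi.sum(),np.median(e[hi]) if hi.any() else 0)
E
```

```text
[516.00436781 307.54746198 360.75630227] [1.17163381 0.27056176 0.2852214 ] [ 0.06052607 -0.20317113 -0.03363567]
top 33 foot mid 331.61079290458247 319.5604964989791 343.66108931018584 post 10 329.6705123804702
side 23 foot mid 329.8877269328275 318.3036416751674 341.4718121904876 post 7 330.5999702863482
s3 3 foot mid 327.21652401041206 321.8783189644891 332.554729056335 post 0 0
w3 219 foot mid 329.4014438743028 317.3388036290563 341.46408411954934 post 55 328.10438590779927
t3 33 foot mid 331.2528488712508 319.18127907071283 343.3244186717888 post 8 330.10980214613414
```

View pics/top9c.png

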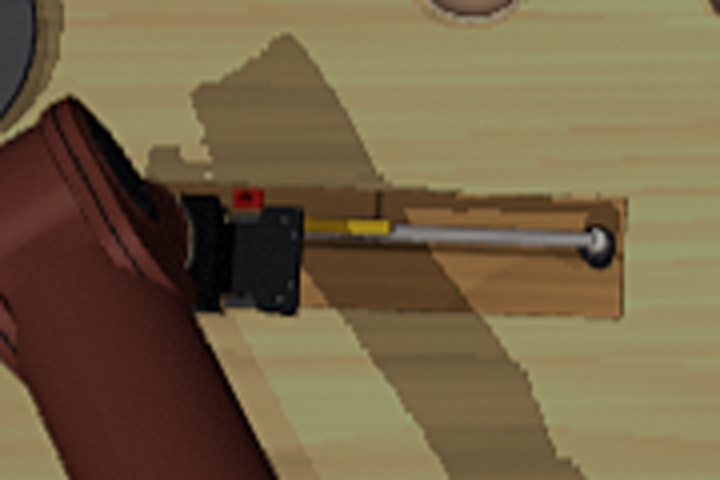

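Emit:
{"name": "send_rows", "arguments": {"targets": [0,0,0,0,0,0,0,0,0,0,0,0]}}

```text
time: 20.75
ee_pos: [516.0, 307.2, 360.8]
tool_rot: [0.0, 0.022, 1.0, 0.0]
ft_force: [1.2, 1.8, -1.0]
opening: 11.7
```

Emit:
{"name": "send_rows", "arguments": {"targets": [0,0,0,0,0,0,0,0,0,0,0,0,0,0,0,0,0,0,0,0,0,0,0,0], "claw": 110}}

```text
time: 21.35
ee_pos: [516.0, 306.8, 360.7]
tool_rot: [-0.0, 0.022, 1.0, -0.0]
ft_force: [0.1, 0.5, 0.3]
opening: 47.0
```

```bash
python3 - <<'E'
from h import *
s=get_obs(); print(s['ee_pos'],s['ft_force'],s['opening'])
c=cam('side','s10.png');P=cloud(c)
hsv=cv2.cvtColor(c['img'],cv2.COLOR_RGB2HSV); H,S,V=[hsv[...,i].astype(int) for i in range(3)]
m=(H>105)&(H<130)&(S>150)&(P[...,2]>170)&(P[...,2]<225)&(P[...,1]>250)&(P[...,1]<350); q=P[m]
if len(q): print('tab',len(q),np.percentile(q,[0,50,100],axis=0).round(1))
cv2.imwrite('pics/s10c.png',cv2.resize(c['img'][80:200,170:300,::-1],None,fx=5,fy=5,interpolation=cv2.INTER_CUBIC))
c=cam('wrist','w10.png')
E
```

```text
[515.97588502 306.837819   360.73047023] [0.1153038  0.45030199 0.28907349] 47.02905515704533
tab 62 [[503.8 272.7 179. ]
 [511.7 303.9 198.9]
 [522.  333.7 218.2]]
```

View pics/s10c.png

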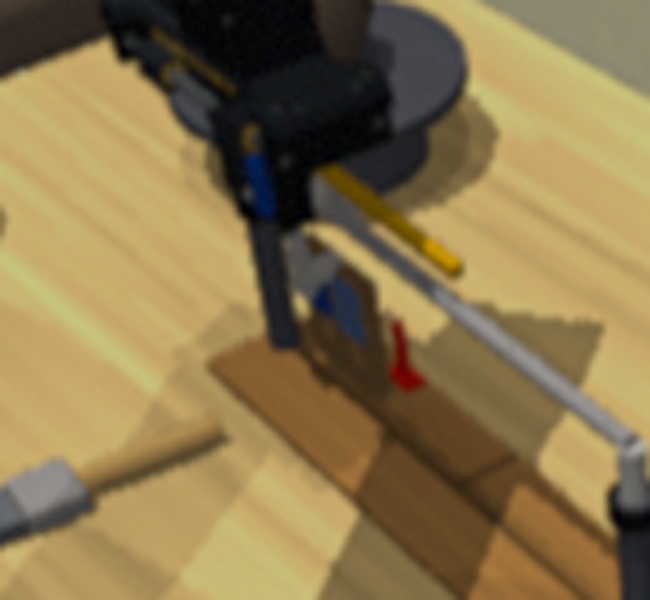

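View pics/w10.png

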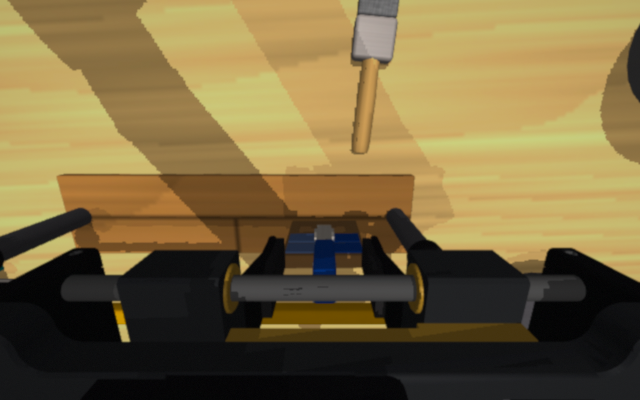

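The tab is free between the open fingers (wrist picture 323,275) and the carrier hangs on the rail. I retreat straight up, then back.

Emit:
{"name": "send_rows", "arguments": {"targets": [0,0,-6,0,0,0,-12,0,0,0,-20,0,0,0,-30,0,0,0,-35,0,0,0,-30,0,25,0,-10,0,25,0,0,0,15,0,0,0,0,0,0,0,0,0,0,0]}}

```text
time: 22.55
ee_pos: [451.4, 309.5, 504.1]
tool_rot: [0.0, 0.022, 1.0, 0.0]
ft_force: [-0.2, -0.9, 0.6]
opening: 49.3
```

```bash
python3 - <<'E'
from h import *
s=get_obs(); print(s['ee_pos'],s['ft_force'],s['opening'],s['time'])
for n in ['side','wrist']:
    c=cam(n,n+'11.png');P=cloud(c)
    hsv=cv2.cvtColor(c['img'],cv2.COLOR_RGB2HSV); H,S,V=[hsv[...,i].astype(int) for i in range(3)]
    m=(H>105)&(H<130)&(S>150)&(P[...,2]>170)&(P[...,2]<225)&(P[...,1]>270)&(P[...,1]<340)&(P[...,0]>490)&(P[...,0]<540); q=P[m]
    E=lambda q:q@[0.0445,0.999,0]
    if len(q): print(n,'tab',len(q),np.percentile(q,[2,50,98],axis=0).round(1),'e',np.percentile(E(q),[2,98]))
    m=((H<6)|(H>174))&(S>150)&(P[...,1]>270)&(P[...,1]<340)&(P[...,0]>565)&(P[...,0]<610)&(P[...,2]<70); q=P[m]
    if len(q): print(n,'flag',len(q),'e',np.percentile(E(q),[0,50,100]),'post',np.median(E(q[q[:,2]>26])))
    cv2.imwrite('pics/%s11c.png'%n,cv2.resize(c['img'][60:220,160:340,::-1],None,fx=4,fy=4,interpolation=cv2.INTER_CUBIC))
E
```

```text
[451.36226356 309.50627764 504.0531453 ] [-0.15546987 -0.90511932  0.64389983] 49.32942398482822 22.55
side tab 76 [[508.8 299.4 180.2]
 [516.1 303.8 201.7]
 [526.4 311.4 219.1]] e [321.89824798 333.80892904]
side flag 28 e [319.5195941  328.74910265 342.03913044] post 329.8667760683845
wrist tab 281 [[507.4 301.9 180.9]
 [508.8 307.  215.1]
 [524.5 312.  217.5]] e [324.5703244  334.30792871]
```

View pics/side11c.png

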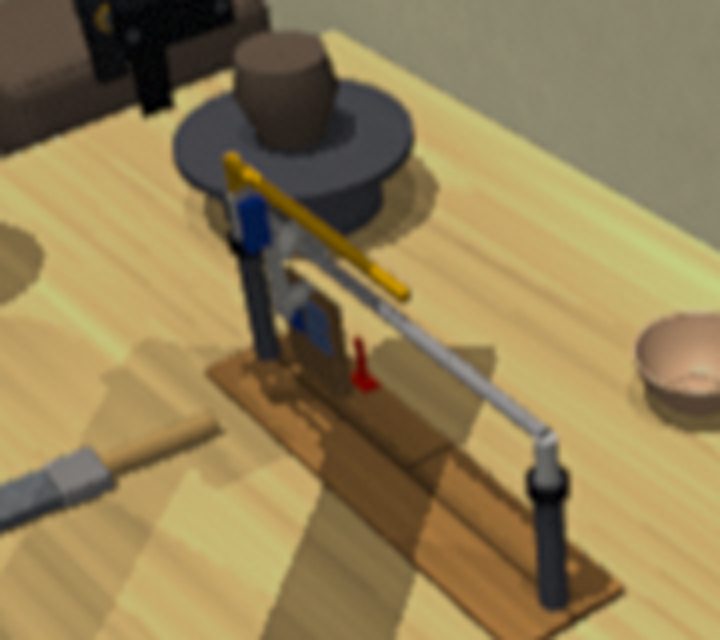

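View pics/wrist11.png

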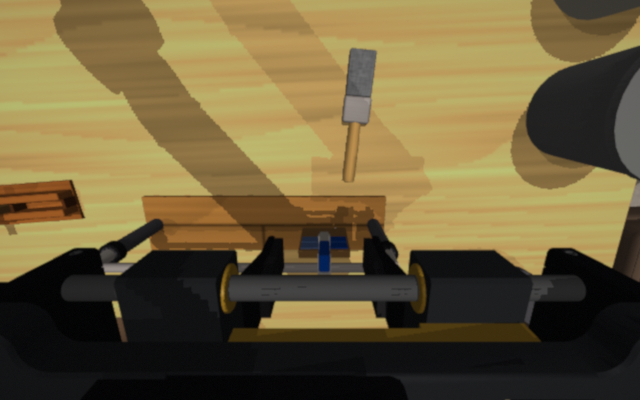

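```bash
python3 -c "
from workcell import *
print(get_obs()['joint_vel'].round(3)); print(close_job())"
```

```text
[-0.     0.006 -0.     0.    -0.     0.002 -0.002]
the job is handed in; nothing more can be done
None
```

The blue-tab carrier hangs on the drying rail with its tab level with the red flag, and I handed the job in at about 23 s of the 66 s allowed. `close_job` reports no verdict, so this rests on my own checks.

**What I did:**
- **Hooking on:** I lifted the carrier from the rack and brought the hook over the open end, about 100 mm from the stand's centre. I lowered it in 0.5 mm steps until I felt the rail. The contact put the tab's centre at about 195 mm, so the rail's axis is near 165 mm. The camera depths had suggested about 170 mm.
- **Sliding:** I slid it under the keeper bar, trimming the load as I went, then opened the fingers and moved away.

**Last checks:**
- **Position:** along the rail the tab's centre read 329.4 mm (wrist camera) and the flag 329.9 mm (side camera), against the 7 mm allowed. The side camera's edge-to-edge tab reading was 327.9 mm, 2 mm less than its flag reading and also within limits.
- **Hang:** the tab sits about 33 mm to the −x side of the rail, and the carrier looks upright and still under the keeper bar.
- **Robot:** the gripper is well clear, and its forces are at noise level.
- **Forces:** the rail load peaked at about 10 N by the wrist sensor in the readings between moves, under the 30 N limit. There was a brief friction drag of about 6 N early in the slide, which stopped after I raised the carrier slightly.

I did not take a last picture of the other carriers. The lift went straight up, and the wares in view had not moved.

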